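# Hang the S-hook in the rail's notch and hang the sample pail from it

### The job

Take the S-hook off its wooden rest, put its square upper end over the rail of the drying stand and, pressing lightly, slide it along until it drops fully into the rail's notch. Then hang the blue pail by its wire bail in the hook's lower curl and let it hang free and still. Be gentle: press neither hook nor pail hard against stand or hook (stay under 25 N), do not drop them, and leave the other things on the bench where they are.

Things in the scene. Friction and masses are not known exactly. Their poses are not given: they have to be found in the camera images.
- rail_stand: Drying stand, fixed. Grey foot plate 120x260x12 mm (x -30..+90), two posts at y = +-100 mm carrying a flat steel bar, the rail, along y. Origin: on the bench under the middle between the posts; x across the rail, away from the robot at yaw 0; z up. Clamps and their knobs (at +x) stay 13 mm below the rail's top. Nothing else stands above the foot plate.
- rail_top (a point): On the line of the rail's top edge, midway between the posts, 250 mm above the bench. Rail 10 mm thick in x, 25 mm high. ONE notch in the top edge, across it, 12 mm long in y, 6 mm deep (floor at 244 mm), lies anywhere from y = -35 to +35 mm from here: not measured, to be seen or felt, as the bar may be clamped anywhere. Its clamps hold 80 N: it cannot be pushed along.
- s_hook: S-hook of 8 mm steel wire, 120 g, lying in its xz plane. Origin: underside of the crown, which rests on the rail (250 mm up, in the notch 244); z up. Square upper end opens down, 14 mm wide inside (x +-7); its free leg at +x reaches z -32 mm, flaring out below -18. Shank at x -15..-7 mm. Hangs with its x along the stand's x. Starts hanging on the rest. 2 mm play each side of the rail: loaded, it leans up to 0.28 rad about y.
- hook_grip (a point): On the orange tab on top of the hook, 32 mm above the hook's origin: where to grip, fingers closing along the hook's y. Tab 22 mm (x) x 10 mm (y), from z = 8 to 44 mm in the hook's frame; below z = 8 is the crown, which sits over the rail.
- hook_curl (a point): Inner bottom of the hook's lower curl (upper face of the wire), at x -24, z -97 mm in the hook's frame. The curl opens up, on the -x side of the shank: 18 mm wide inside, its tip at x -37 with its top at z -74 mm, 23 mm above this point; underside at z -105. A hung bail's centre line lies 3 mm above this point.
- hook_rest: Wooden hook rest, fixed: foot 100x70x12 mm (x -60..+40) with an upright tongue in its middle, 10 mm thick in x, 34 mm wide in y, top 125 mm above the bench. The hook starts hanging over the tongue like over the rail; it comes free when lifted straight up by 35 mm or more. Origin: on the bench under the tongue.
- pail: Small blue open pail, 60x66x50 mm (x, y, z), 0.1 to 0.2 kg, standing on the bench, with a rigid bail of 6 mm wire (legs at y +-36 mm) over its middle and a black upright grip on a stub at its -x side. Origin: centre of the underside; z up. Its centre of mass lies within some mm below the bail. Hangs with its x along the hook's x.
- pail_bail (a point): Middle of the bail's straight crossbar (along y, 56 mm), on its centre line: x 0, y 0, z 105 mm in the pail's frame.
- pail_grip (a point): On the pail's black grip, at x -75, z 57 mm in the pail's frame: where to grip, fingers closing along the pail's y. Grip 22 mm (x) x 12 mm (y), z = 36 to 70 mm.
- flask: Conical glass flask, 63 mm wide, 105 mm high; bystander. Origin: centre of underside.
- beaker_solvent: Glass beaker, 74 mm wide, 90 mm high; bystander. Origin: centre of underside.
- vial_violet: Small vial with a black cap and violet contents, 29 mm wide, 57 mm high; bystander. Origin: centre of underside.
- mortar: Dark eight-sided mortar, 81 mm wide, 30 mm high; bystander. Origin: centre of underside.
- dropper_bottle: Small brown bottle with black cap, 35 mm wide, 76 mm high; bystander. Origin: centre of underside.
- vial_stray: Small clear vial with black cap, 26 mm wide, 56 mm high; bystander. Origin: centre of underside.

How it is judged (in metres and radians):
On the way, in this order (a step that is already met when the one before it is completed fails the run):
1. the hook sits over the rail, dropped fully into its notch (z of s_hook in the frame of rail_stand between 0.238 and 0.2472 m and x of s_hook in the frame of rail_stand between -0.007 and 0.007 m and y of s_hook in the frame of rail_stand between -0.06 and 0.06 m and angle between s_hook's own z axis and vertical below 0.35 rad), for 0.3 s.
2. the pail hangs by its bail in the hook's lower curl, the hook still in the notch (all of step 1 and distance between pail_bail and hook_curl below 0.008 m and height (world z) of pail above 0.03 m and angle between pail's own z axis and vertical below 0.25 rad and contact force between pail and rail_stand below 0.05 N), for 0.2 s.
At the end, for the whole second after the job is handed in: Hook over the rail, fully in the notch (origin under 247.2 mm up, within 7 mm of the rail's mid plane and 60 mm of the stand's middle, lean < 0.35 rad); bail within 8 mm of the curl's inner bottom; pail over 30 mm up, off the stand, tilt < 0.25 rad; both still (pail < 0.04 m/s, 0.5 rad/s) (all of step 2 and linear speed of pail below 0.04 m/s and angular speed of pail below 0.5 rad/s and linear speed of s_hook below 0.03 m/s); the robot touches nothing.
It fails at once if hook pressed against the stand with more than 25 N (contact force between s_hook and rail_stand above 25 N).
It fails at once if pail pressed against hook or stand with more than 25 N (contact force between pail and s_hook above 25 N or contact force between pail and rail_stand above 25 N).
It fails at once if the hook dropped or laid down (origin below 100 mm, lower than it hung at first) (height (world z) of s_hook below 0.1 m).
It fails at once if the pail tipped over (angle between pail's own z axis and vertical above 0.8 rad).
It fails at once if a bystander moved more than 30 mm (distance of any of flask, beaker_solvent, vial_violet, mortar, dropper_bottle, vial_stray from where it was at the start of the episode above 0.03 m).
It also fails if it takes over 72 s, if anything falls off the work surface, if the arm or the gripper's body presses on something with over 40 N, if the wrist force passes 120 N, or if a joint passes its speed limit or range.

### The arm

A 6-joint arm with a two-finger parallel gripper is mounted at the origin on a cart in front of the work surface, level with it; the furniture and walls round the work are solid. World frame = base frame: x ahead of the robot, y to its left, z up, the work surface at z = 0. Lengths are in m, angles in degrees, forces in N, time in s.
With the tool pointing down it reaches from about 0.325 to 0.85 m from the base axis. Payload 15.5 kg.
Tool frame: the origin (TCP) lies at the very end of the fingers, on their centre line; the grasp point (between the pads) lies 19 mm behind it; z points along the fingers, y is the line along which they close (so a half turn about z gives the same grasp; the last joint's range is limited). The gripper opens to 91 mm and grips with 3 to 60 N. Pads are 32 mm wide; open, the fingers measure 118 mm over their backs; the gripper's body (76 mm by 178 mm) begins 60 mm behind the grasp point.
Start: joints at [-71.648, 28.281, 77.091, -0, 74.628, -5.472], TCP at [0.252, -0.572, 0.214] pointing down, gripper open.
Joint ranges: [-166.48, 166.48], [-47.26, 123.95], [12.59, 153.08], [-70.14, 250.14], [6.76, 159.57], [-176.63, 176.63]. Speed limits (degrees/s): [108.29, 108.29, 147.25, 172.46, 172.46, 172.46].

### API

Orientations are given as [roll, pitch, yaw] about the fixed x, y, z axes, in that order (R = Rz(yaw) Ry(pitch) Rx(roll)).
In Python, from workcell import r gives the robot as it stands. The module is installed in compiled form; this text tells all that it offers.
- The arm moves only by the tool send_rows, never from a script. Its argument "motion" is a list of rows, each an object with "offset": the shift along the world's x, y, z in mm, a list of three; "delta_rot": the turn, a rotation vector about the world's x, y, z in degrees, a list of three. In form: [{"offset": [tx, ty, tz], "delta_rot": [rx, ry, rz]}, ...]. A call has 1 to 8 rows; each row is the pose to reach, as a shift and turn from the pose commanded when the call began; what a row does not reach only later rows make up. A row lasts 1/8 s, in which the tool goes at most 62.5 mm and 10.7 degrees, less where a joint would pass 70% of its speed; a pose out of reach is approached as far as the arm can. A call with a gripper value outside its range is refused whole. "grip" is the opening, from 0 (shut) to 1 (fully open), set as the call begins (left out, the last holds). The fingers move at their own pace and stop on an object; "squeeze" is the grip in N (left out, the last holds). Time passes only in rows, so rows that repeat a pose let the fingers close. It gives the time, the measured TCP pose, the force, the opening and the grip force at its end, in the units of the state.
- r.read_state(): the state, without advancing time (a new reading comes with each control period).
- r.read_camera(name): name is "scene" or "top" or "wrist"; returns the picture (384x512x3 uint8, blue, green, red); there is no depth.
- r.camera_model(name): a dict with "intrinsics" (3x3 intrinsics, pixels), "rvec" (rotation vector, rad) and "tvec" (3), from world to camera coordinates, as OpenCV has them. Camera axes: x right, y down, z forward; pixel columns grow to the right and rows downward; lengths in m; the calibration is good to about 2 mm. A picture is of the moment at which its call begins: read the wrist's pose just before it. camera_model takes no time and is no camera call; for the wrist camera it gives the pose at the moment of the call.
- r.sign_off(): hands the job in; it is judged then, once.
The state is a dict: "time": time; "joints": joint angles; "joint_velocities": joint speeds; "effort": joint torques, N m; "tool_pos": TCP position; "tcp_rot": TCP orientation; "contact_force": force on the tool from outside, world axes, zero at the start; "moment": the same for the moment, N m; "grip_width": opening from 0.0 (shut) to 1.0 (fully open); "grip_force": force on a finger pad.
Only numpy, scipy, OpenCV 4.12 (cv2) and the standard library are available. Lean on these libraries where they do the work, as an engineer would, in place of code of your own. Each camera call takes 0.05 s, during which the arm holds its last target. There are 200 camera calls.

## Working session

There is one attempt and no reset: what is moved stays moved. The work goes in short steps, Python scripts to look and compute and a tool call to move; the robot and the scene stay as the last step left them, time stands still between calls to the robot, and variables do not carry over. Pictures are saved under pics/ and viewed, at most 10 in all, crops included, and the job is handed in when it is done.

Besides the shell and the picture viewer there is one more tool, called after "Request:" as a command line: name --argument value ..., lists and objects as JSON in quotes. send_rows: Moves the arm, as the interface text tells. Its arguments: {"type":"object","properties":{"motion":{"type":"array","items":{"type":"object","properties":{"offset":{"type":"array","items":{"type":"number"}},"delta_rot":{"type":"array","items":{"type":"number"}}}}},"grip":{"type":"number"},"squeeze":{"type":"number"}},"required":["motion"]}

```bash
mkdir -p pics; cat > h.py <<'E'
import numpy as np, cv2
from workcell import r
def cam(n):
    m=r.camera_model(n); K=np.array(m['intrinsics'],float); R=cv2.Rodrigues(np.array(m['rvec'],float))[0]; t=np.array(m['tvec'],float).ravel()
    return K,R,t
def ray(c,u,v):
    K,R,t=c; d=R.T@np.linalg.inv(K)@[u,v,1]; return -R.T@t,d/np.linalg.norm(d)
def onz(c,u,v,z):
    o,d=ray(c,u,v); return o+d*(z-o[2])/d[2]
def onx(c,u,v,x):
    o,d=ray(c,u,v); return o+d*(x-o[0])/d[0]
def two(c1,p1,c2,p2):
    o1,d1=ray(c1,*p1);o2,d2=ray(c2,*p2)
    s=np.linalg.lstsq(np.c_[d1,-d2],o2-o1,rcond=None)[0]
    a,b=o1+s[0]*d1,o2+s[1]*d2; return (a+b)/2,np.linalg.norm(a-b)
def proj(c,p):
    K,R,t=c; q=K@(R@np.array(p)+t); return q[:2]/q[2]
E
python3 - <<'E'
from h import *
np.set_printoptions(precision=3,suppress=True)
for n in ('scene','top'):
    im=r.read_camera(n); cv2.imwrite(f'pics/{n}0.png',im); K,R,t=cam(n); print(n,-R.T@t,R[2],K[0,0])
a=cv2.imread('pics/scene0.png');b=cv2.imread('pics/top0.png')
cv2.imwrite('pics/a.png',cv2.resize(a,(800,600),interpolation=2));cv2.imwrite('pics/b.png',cv2.resize(b,(800,600),interpolation=2))
print(r.read_state())
E
```

```text
scene [-0.024  0.838  0.981] [ 0.453 -0.646 -0.615] 420.380330454708
top [ 0.306 -0.042  1.485] [ 0.195  0.005 -0.981] 380.5313479940697
{'time': 0.1, 'joints': array([-71.648,  28.312,  77.123,   0.   ,  74.628,  -5.472]), 'joint_velocities': array([ 0.003, -0.079, -0.018,  0.039, -0.013,  0.084]), 'effort': array([  0.002, -88.024, -38.255,   0.071,   0.048,  -0.   ]), 'tool_pos': array([ 0.252, -0.571,  0.213]), 'tcp_rot': array([-179.937,   -0.006,   23.824]), 'contact_force': array([-0.124,  0.578, -0.034]), 'moment': array([-0.022, -0.025, -0.052]), 'grip_force': 0.0, 'grip_width': 0.9965775421691613}
```

View pics/a.png

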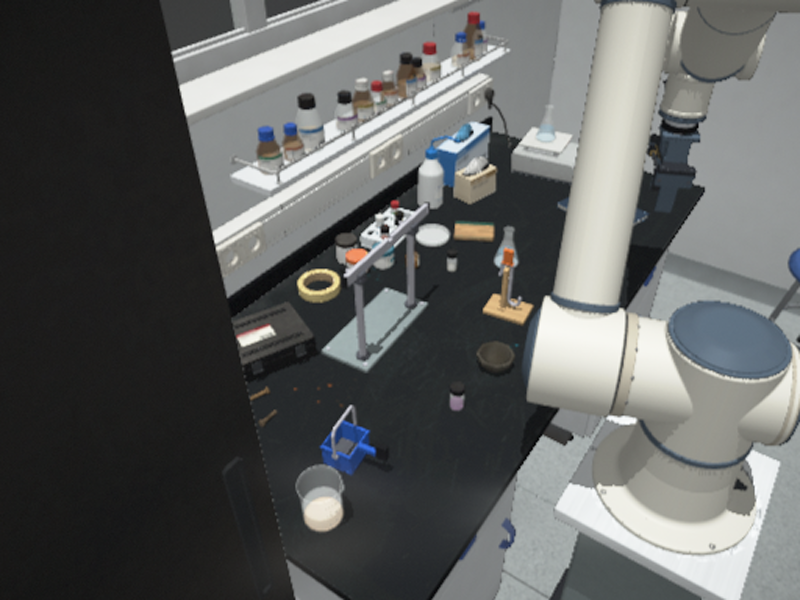

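View pics/b.png

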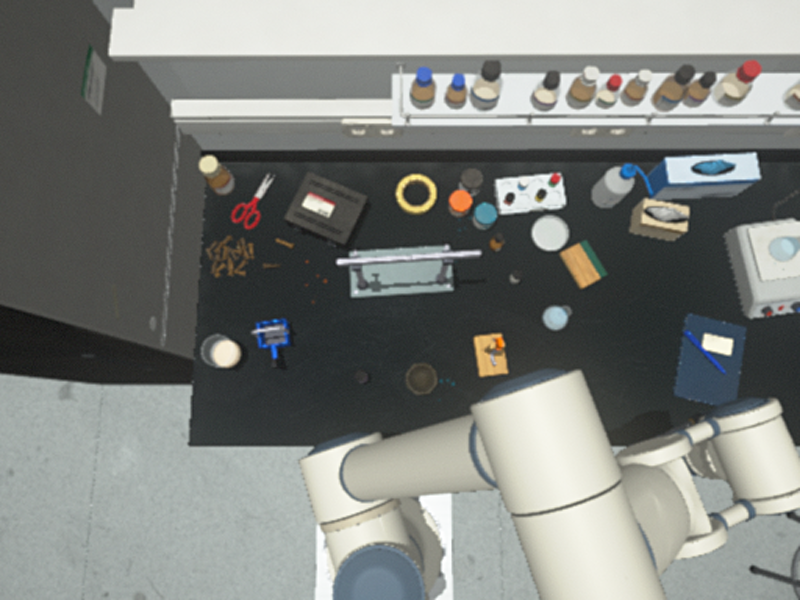

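The scene view (800 px scale) shows the orange hook tab at (508,257), the rail from (350,275) to (425,210) and the pail at (348,445). The top view has the rest at (491,352), the rail from (340,262) to (480,253) and the pail at (273,335) with its grip pointing toward the robot.

```bash
cat > m1.py <<'E'
from h import *
np.set_printoptions(precision=4,suppress=True)
S=cv2.imread('pics/scene0.png');T=cv2.imread('pics/top0.png');cs,ct=cam('scene'),cam('top')
def mask(im,roi,lo,hi):
    x0,y0,x1,y1=[int(k*.64) for k in roi]; h=cv2.cvtColor(im,cv2.COLOR_BGR2HSV); m=cv2.inRange(h,np.array(lo),np.array(hi))
    z=np.zeros_like(m); z[y0:y1,x0:x1]=m[y0:y1,x0:x1]; return z
def big(m):
    c=max(cv2.findContours(m,0,2)[0],key=cv2.contourArea); M=cv2.moments(c)
    return c,np.array([M['m10'],M['m01']])/max(M['m00'],1e-9)
# tab
pc={}
for n,im,roi in(('s',S,(495,235,525,280)),('t',T,(480,330,515,365))):
    c,p=big(mask(im,roi,(3,170,130),(14,255,255))); pc[n]=p; print('tab',n,p,cv2.contourArea(c),cv2.boundingRect(c))
print('tab 3d',two(cs,pc['s'],ct,pc['t']))
# wood foot in top
def rect(name,im,c_,roi,lo,hi,z):
    c,p=big(mask(im,roi,lo,hi)); b=cv2.boxPoints(cv2.minAreaRect(c)); P=np.array([onz(c_,*q,z)[:2] for q in b])
    e=np.roll(P,-1,0)-P; print(name,'centre',P.mean(0),'sides',np.linalg.norm(e,axis=1),'ang',np.degrees(np.arctan2(e[:,1],e[:,0]))); return P
rect('restfoot',T,ct,(468,328,515,382),(8,40,60),(28,255,255),.012)
rect('plate',T,ct,(340,240,462,305),(70,8,90),(100,60,220),.012)
rect('plateS',S,cs,(315,285,440,370),(70,8,90),(100,70,220),.012)
rect('pail',T,ct,(245,310,300,350),(105,150,60),(130,255,255),.05)
rect('pailgrip',T,ct,(265,342,290,372),(0,0,0),(179,255,60),.07)
Tz=cv2.resize(T[int(235*.64):int(385*.64),int(240*.64):int(530*.64)],None,fx=4.2,fy=4.2,interpolation=2); cv2.imwrite('pics/tz.png',Tz); print(Tz.shape)
E
python3 m1.py
```

```text
tab s [324.9552 164.1542] 33.5 (322, 160, 6, 10)
tab t [318.3667 220.5667] 10.0 (317, 216, 5, 8)
tab 3d (array([ 0.4685, -0.2561,  0.1543]), np.float64(0.004014557824699964))
restfoot centre [ 0.4604 -0.2608] sides [0.0808 0.1077 0.0797 0.1075] ang [ -81.8731 -173.8796   98.0322    6.7275]
plate centre [ 0.6562 -0.0374] sides [0.2609 0.0867 0.258  0.0866] ang [ -86.1393 -177.2672   93.8336    4.6517]
plateS centre [ 0.6733 -0.0423] sides [0.3236 0.1515 0.2971 0.1248] ang [-85.7698 155.5733  90.9799 -17.2322]
pail centre [0.4894 0.2718] sides [0.08   0.0382 0.0796 0.0382] ang [ -90.043  -177.9325   89.9646    2.6855]
pailgrip centre [0.4439 0.2582] sides [0.0561 0.0558 0.0557 0.0559] ang [ -90.0362 -177.9031   89.975     2.5384]
(403, 781, 3)
```

View pics/tz.png

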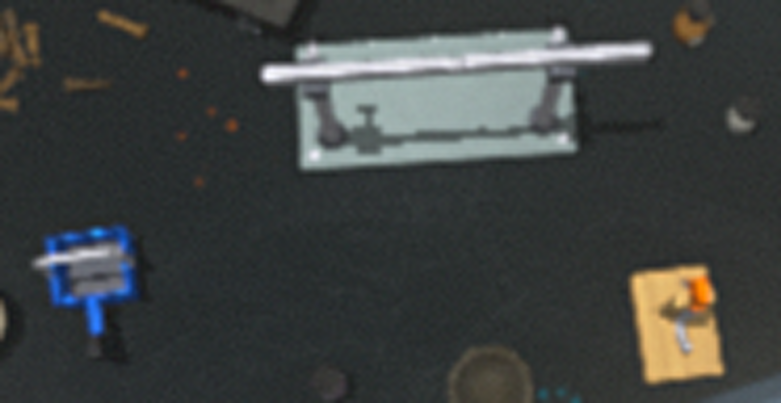

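Request:
send_rows --motion '[{"offset": [20,38,30],"delta_rot": [0,0,-3]},{"offset": [40,76,60],"delta_rot": [0,0,-6]},{"offset": [62,114,90],"delta_rot": [0,0,-9]},{"offset": [84,154,105],"delta_rot": [0,0,-12]},{"offset": [105,194,117],"delta_rot": [0,0,-15]},{"offset": [128,236,117],"delta_rot": [0,0,-17]},{"offset": [150,276,117],"delta_rot": [0,0,-17]},{"offset": [168,312,117],"delta_rot": [0,0,-17]}]'

```text
time: 1.1
tool_pos: [0.4209, -0.2582, 0.3308]
tcp_rot: [-180.0, 0.0, 6.8]
contact_force: [0.7, 0.1, 0.3]
grip_width: 1.0
grip_force: 0.0
```

Request:
send_rows --motion '[{"offset": [0,0,0],"delta_rot": [0,0,0]},{"offset": [0,0,0],"delta_rot": [0,0,0]}]'

```text
time: 1.35
tool_pos: [0.4203, -0.26, 0.3308]
tcp_rot: [180.0, 0.0, 6.8]
contact_force: [-0.3, -0.1, -0.6]
grip_width: 0.998
grip_force: 0.0
```

```bash
python3 - <<'E'
from h import *
np.set_printoptions(precision=4,suppress=True)
s=r.read_state(); print(s['time'],s['tool_pos'],s['tcp_rot'])
K,R,t=cam('wrist'); print(-R.T@t,R,K[0])
im=r.read_camera('wrist'); np.savez('w1.npz',K=K,R=R,t=t); cv2.imwrite('pics/w1.png',im)
E
```

```text
1.35 [ 0.4203 -0.26    0.3308] [179.999    0.0211   6.847 ]
[ 0.5005 -0.2501  0.5015] [[ 0.1206 -0.9927  0.001 ]
 [-0.9517 -0.1153  0.2844]
 [-0.2822 -0.0353 -0.9587]] [315.09     0.     255.4758]
```

View pics/w1.png

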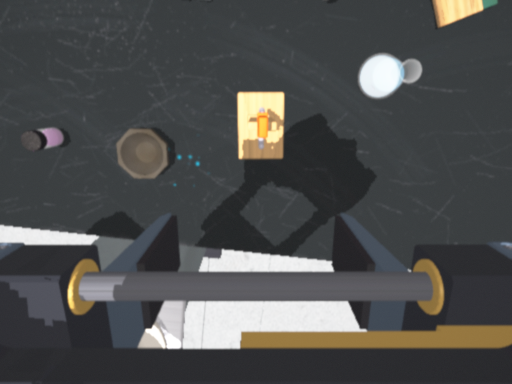

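Wrist view shows the rest foot as a box from (238,92) to (284,159), aligned with the tool, and the orange tab at (263,123).

```bash
cat > m2.py <<'E'
from h import *
np.set_printoptions(precision=4,suppress=True)
d=np.load('w1.npz');c=(d['K'],d['R'],d['t']);im=cv2.imread('pics/w1.png');h=cv2.cvtColor(im,cv2.COLOR_BGR2HSV)
m=cv2.inRange(h,(5,40,50),(30,255,255)); z=np.zeros_like(m); z[85:165,230:292]=m[85:165,230:292]
z=cv2.morphologyEx(z,cv2.MORPH_CLOSE,np.ones((9,9)))
cc=max(cv2.findContours(z,0,2)[0],key=cv2.contourArea)
P=np.array([onz(c,*q,.012)[:2] for q in cv2.boxPoints(cv2.minAreaRect(cc))]);e=np.roll(P,-1,0)-P
print(P.mean(0),np.linalg.norm(e,axis=1),np.degrees(np.arctan2(e[:,1],e[:,0])))
m=cv2.inRange(h,(3,170,120),(14,255,255));z=np.zeros_like(m); z[100:150,250:280]=m[100:150,250:280]
cc=max(cv2.findContours(z,0,2)[0],key=cv2.contourArea);x,y,w,hh=cv2.boundingRect(cc);print(x,y,w,hh)
a=cv2.minAreaRect(cc);print(a)
for q in((x,y),(x+w,y),(x,y+hh),(x+w,y+hh)):print(onz(c,*q,.169))
E
python3 m2.py
cat >> m2.py <<'E'
s=cv2.resize(im[85:165,225:305],(640,640),interpolation=2)[:600]; cv2.imwrite('pics/w1z.png',s)
E
python3 m2.py >/dev/null
```

```text
[ 0.4614 -0.2623] [0.071  0.1018 0.0754 0.1018] [ -83.0722 -171.5984   96.9155    5.9195]
257 116 11 15
((262.0, 123.0), (14.0, 10.0), 90.0)
[ 0.4836 -0.2541  0.169 ]
[ 0.4849 -0.2653  0.169 ]
[ 0.4685 -0.2559  0.169 ]
[ 0.4699 -0.2673  0.169 ]
```

View pics/w1z.png

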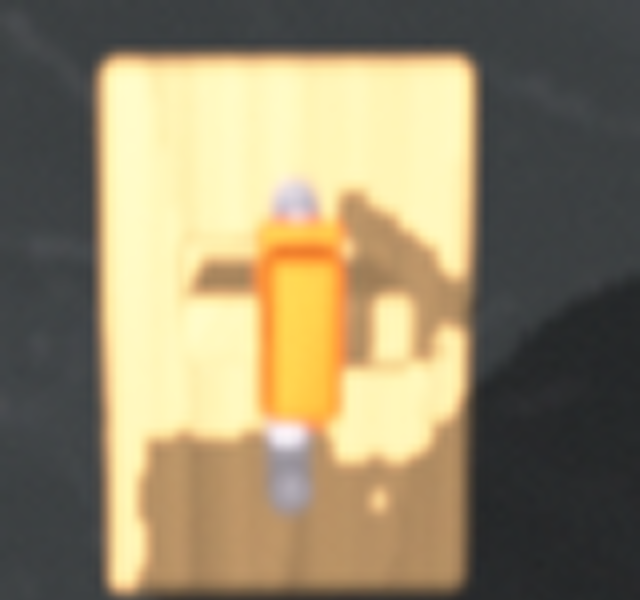

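Request:
send_rows --motion '[{"offset": [26,-1,-10],"delta_rot": [0,0,0.6]},{"offset": [52,-1,-40],"delta_rot": [0,0,0.6]},{"offset": [52,-1,-85],"delta_rot": [0,0,0.6]},{"offset": [52,-1,-130],"delta_rot": [0,0,0.6]},{"offset": [52,-1,-165],"delta_rot": [0,0,0.6]},{"offset": [52,-1,-185],"delta_rot": [0,0,0.6]},{"offset": [52,-1,-192],"delta_rot": [0,0,0.6]},{"offset": [52,-1,-192],"delta_rot": [0,0,0.6]}]'

```text
time: 2.4
tool_pos: [0.4723, -0.2613, 0.139]
tcp_rot: [-180.0, 0.0, 7.4]
contact_force: [-0.2, -0.5, -0.4]
grip_width: 1.005
grip_force: 0.0
```

Request:
send_rows --grip 0 --squeeze 15 --motion '[{"offset": [0,0,0]},{"offset": [0,0,0]},{"offset": [0,0,0]},{"offset": [0,0,0]},{"offset": [0,0,0]},{"offset": [0,0,0]},{"offset": [0,0,0]},{"offset": [0,0,0]}]'

```text
schema error: expected keys offset, delta_rot
```

Request:
send_rows --grip 0 --squeeze 15 --motion '[{"offset": [0,0,0],"delta_rot": [0,0,0]},{"offset": [0,0,0],"delta_rot": [0,0,0]},{"offset": [0,0,0],"delta_rot": [0,0,0]},{"offset": [0,0,0],"delta_rot": [0,0,0]},{"offset": [0,0,0],"delta_rot": [0,0,0]},{"offset": [0,0,0],"delta_rot": [0,0,0]},{"offset": [0,0,0],"delta_rot": [0,0,0]},{"offset": [0,0,0],"delta_rot": [0,0,0]}]'

```text
time: 3.4
tool_pos: [0.4724, -0.2607, 0.1389]
tcp_rot: [-180.0, 0.0, 7.4]
contact_force: [0.1, -0.2, -0.3]
grip_width: 0.156
grip_force: 0.0
```

```bash
cat > m3.py <<'E'
from h import *
np.set_printoptions(precision=4,suppress=True)
T=cv2.imread('pics/top0.png');S=cv2.imread('pics/scene0.png');ct,cs=cam('top'),cam('scene')
h=cv2.cvtColor(T,cv2.COLOR_BGR2HSV); m=cv2.inRange(h,(0,0,165),(179,45,255));z=np.zeros_like(m);z[155:176,210:312]=m[155:176,210:312]
c=max(cv2.findContours(z,0,2)[0],key=cv2.contourArea);b=cv2.boxPoints(cv2.minAreaRect(c));print(b)
P=np.array([onz(ct,*q,.25) for q in b]);print(P);i=P[:,1].argsort();lo,hi=P[i[:2]].mean(0),P[i[2:]].mean(0);d=hi-lo
print('rail',lo,hi,np.linalg.norm(d),'yaw',np.degrees(np.arctan2(-d[0],d[1])))
# plate corners (white screw-free outline) via contour hull
m=cv2.inRange(h,(65,8,80),(105,70,230));z=np.zeros_like(m);z[155:192,215:300]=m[155:192,215:300]
z=cv2.morphologyEx(z,cv2.MORPH_CLOSE,np.ones((15,15)))
b=cv2.boxPoints(cv2.minAreaRect(max(cv2.findContours(z,0,2)[0],key=cv2.contourArea)));P=np.array([onz(ct,*q,.012)[:2] for q in b]);e=np.roll(P,-1,0)-P
print('plate',P,P.mean(0),np.linalg.norm(e,axis=1),np.degrees(np.arctan2(e[:,1],e[:,0])))
E
python3 m3.py
```

```text
[[215.5779 161.5275]
 [305.6514 155.6532]
 [306.1003 162.5369]
 [216.0269 168.4113]]
[[ 0.6547  0.0976  0.25  ]
 [ 0.6748 -0.2057  0.25  ]
 [ 0.6508 -0.2066  0.25  ]
 [ 0.6308  0.0956  0.25  ]]
rail [ 0.6628 -0.2061  0.25  ] [0.6428 0.0966 0.25  ] 0.3034229624097669 yaw 3.7810266164302875
plate [[ 0.7284  0.0985]
 [ 0.747  -0.1852]
 [ 0.6212 -0.1906]
 [ 0.6032  0.0886]] [ 0.675  -0.0472] [0.2843 0.1259 0.2798 0.1257] [ -86.2548 -177.5483   93.7079    4.5327]
```

Request:
send_rows --motion '[{"offset": [0,0,0],"delta_rot": [0,0,0]},{"offset": [0,0,0],"delta_rot": [0,0,0]},{"offset": [0,0,0],"delta_rot": [0,0,0]},{"offset": [0,0,0],"delta_rot": [0,0,0]}]'

```text
time: 3.9
tool_pos: [0.4725, -0.2607, 0.1389]
tcp_rot: [-180.0, -0.0, 7.4]
contact_force: [-0.2, 0.4, -0.2]
grip_width: 0.106
grip_force: 15.0
```

Request:
send_rows --motion '[{"offset": [0,0,10],"delta_rot": [0,0,0]},{"offset": [0,0,25],"delta_rot": [0,0,0]},{"offset": [0,0,45],"delta_rot": [0,0,0]},{"offset": [0,0,75],"delta_rot": [0,0,0]},{"offset": [0,0,110],"delta_rot": [0,0,0]},{"offset": [0,0,150],"delta_rot": [0,0,0]},{"offset": [0,0,190],"delta_rot": [0,0,0]},{"offset": [0,0,220],"delta_rot": [0,0,0]}]'

```text
time: 4.9
tool_pos: [0.4724, -0.2607, 0.362]
tcp_rot: [179.9, -0.1, 7.4]
contact_force: [-0.2, -0.4, -1.8]
grip_width: 0.109
grip_force: 15.0
```

Request:
send_rows --motion '[{"offset": [12,25,3],"delta_rot": [0,0,-0.6]},{"offset": [28,60,5],"delta_rot": [0,0,-1.2]},{"offset": [43,95,5],"delta_rot": [0,0,-2]},{"offset": [58,130,5],"delta_rot": [0,0,-2.6]},{"offset": [75,160,5],"delta_rot": [0,0,-3.6]},{"offset": [88,190,5],"delta_rot": [0,0,-3.6]},{"offset": [95,205,5],"delta_rot": [0,0,-3.6]},{"offset": [95,210,5],"delta_rot": [0,0,-3.6]}]'

```text
time: 5.9
tool_pos: [0.5675, -0.0503, 0.3644]
tcp_rot: [180.0, -0.0, 3.9]
contact_force: [0.7, -0.1, -1.0]
grip_width: 0.108
grip_force: 15.0
```

Request:
send_rows --motion '[{"offset": [0,0,0],"delta_rot": [0,0,0]},{"offset": [0,0,0],"delta_rot": [0,0,0]}]'

```text
time: 6.15
tool_pos: [0.5671, -0.0516, 0.3641]
tcp_rot: [180.0, 0.0, 3.8]
contact_force: [0.4, 0.0, -2.0]
grip_width: 0.106
grip_force: 15.0
```

```bash
python3 - <<'E'
from h import *
s=r.read_state(); print(s['time'],s['tool_pos'],s['tcp_rot'])
K,R,t=cam('wrist')
im=r.read_camera('wrist'); np.savez('w2.npz',K=K,R=R,t=t); cv2.imwrite('pics/w2.png',im)
E
```

```text
6.15 [ 0.56713488 -0.05155931  0.36407156] [1.79989705e+02 2.86836904e-04 3.77132954e+00]
```

View pics/w2.png

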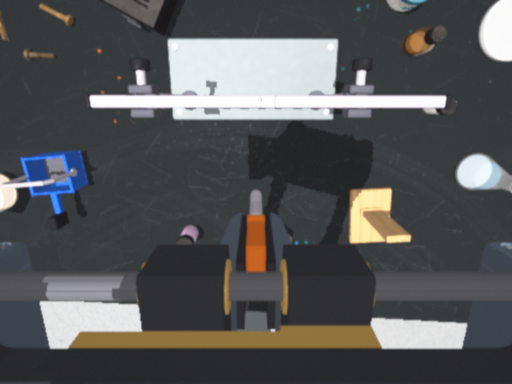

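The wrist view shows the rail spanning (90,101) to (446,101), with the hook gripped below it at (256,235). There is a faint mark on the rail near col 268. I'll examine the rail's intensity profile.

```bash
cat > m4.py <<'E'
from h import *
np.set_printoptions(precision=4,suppress=True,linewidth=180)
d=np.load('w2.npz');c=(d['K'],d['R'],d['t']);im=cv2.imread('pics/w2.png');g=cv2.cvtColor(im,cv2.COLOR_BGR2GRAY)
print(g[92:112,200]); print(g[92:112,267]);
m=(g>175).astype('uint8');z=np.zeros_like(m);z[90:113,85:450]=m[90:113,85:450]
for col in(110,215,255,300,420):
    y=np.where(z[:,col])[0]; print(col,y.min(),y.max(),onz(c,col,y.min(),.25)[:2],onz(c,col,y.max()+1,.25)[:2])
x=np.where(z[95:108].sum(0)>5)[0];print('ends',x.min(),x.max(),onz(c,x.min(),101,.25),onz(c,x.max()+1,101,.25))
p=g[96:108,205:320].astype(float)
print(np.c_[np.arange(205,320),p.mean(0)][:, 1].round().astype(int))
s=cv2.resize(im[75:130,180:335],None,fx=5,fy=5,interpolation=2);cv2.imwrite('pics/w2z.png',s)
# plate left/right/far edge
mm=cv2.inRange(cv2.cvtColor(im,cv2.COLOR_BGR2HSV),(70,5,120),(110,60,255));w=np.zeros_like(mm);w[36:94,160:345]=mm[36:94,160:345]
P=np.array([onz(c,*q,.012)[:2] for q in cv2.boxPoints(cv2.minAreaRect(max(cv2.findContours(w,0,2)[0],key=cv2.contourArea)))]);print(P)
E
python3 m4.py
```

```text
[235 235 234 237 248 253 254 254 254 254 253 253 253 253 246 218 212 229 233 232]
[231 231 230 237 251 254 254 254 254 254 254 254 254 253 249 220 208 226 230 229]
110 95 107 [0.6422 0.0792] [0.6313 0.0799]
215 90 107 [ 0.6524 -0.0111] [ 0.6375 -0.0116]
255 90 112 [ 0.6547 -0.0454] [ 0.6356 -0.0467]
300 90 112 [ 0.6573 -0.0841] [ 0.6382 -0.0861]
420 96 107 [ 0.6594 -0.1882] [ 0.6495 -0.1903]
ends 90 445 [0.636  0.0968 0.25  ] [ 0.6568 -0.2116  0.25  ]
[246 248 248 248 248 248 248 248 248 248 248 248 249 249 250 250 250 250 249 249 249 249 249 249 249 249 250 250 250 250 250 249 248 250 250 249 249 249 249 249 249 249 249 249
 250 250 250 250 250 250 250 250 250 250 248 240 240 249 250 250 250 250 250 250 250 251 251 250 249 240 240 247 249 249 249 249 249 250 250 250 250 250 250 250 250 250 250 250
 249 249 249 249 249 249 249 249 249 249 249 249 249 249 249 249 249 248 248 247 247 247 247 247 247 247 247]
[[ 0.7263  0.0927]
 [ 0.7436 -0.1637]
 [ 0.6649 -0.1748]
 [ 0.6468  0.0937]]
```

View pics/w2z.png

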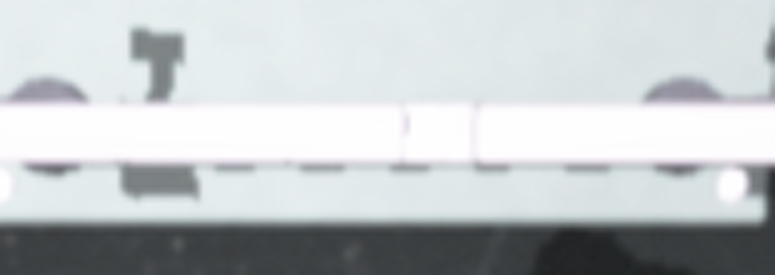

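```bash
cat > m5.py <<'E'
from h import *
np.set_printoptions(precision=4,suppress=True,linewidth=180)
d=np.load('w2.npz');c=(d['K'],d['R'],d['t']);im=cv2.imread('pics/w2.png')
print('notch',onz(c,268.3,101.3,.25),'edges',onz(c,268.3,95.4,.25),onz(c,268.3,107.2,.25),onz(c,261.3,101.3,.25),onz(c,275,101.3,.25))
for col in(254,258):print(im[205:285:2,col].tolist())
print(im[230,240:275].tolist())
zt=.3641+.030
for v in(212,216,220,272):print(v,onz(c,256,v,zt),onz(c,256,v,zt-.036))
E
python3 m5.py
```

```text
notch [ 0.6462 -0.0576  0.25  ] edges [ 0.6511 -0.0572  0.25  ] [ 0.6413 -0.058   0.25  ] [ 0.6458 -0.0515  0.25  ] [ 0.6466 -0.0634  0.25  ]
[[142, 135, 139], [141, 132, 138], [141, 134, 138], [146, 138, 143], [152, 146, 156], [83, 111, 174], [35, 99, 197], [34, 99, 200], [31, 90, 180], [30, 84, 168], [29, 84, 168], [29, 84, 169], [31, 85, 170], [27, 83, 168], [30, 84, 169], [30, 84, 169], [30, 84, 169], [28, 83, 169], [30, 84, 169], [29, 84, 169], [30, 89, 178], [33, 96, 195], [32, 98, 199], [30, 98, 200], [33, 99, 201], [32, 99, 201], [33, 99, 200], [34, 100, 200], [34, 100, 200], [33, 98, 199], [34, 100, 199], [34, 100, 199], [34, 99, 199], [53, 87, 155], [77, 76, 79], [81, 77, 78], [86, 82, 83], [88, 83, 84], [88, 83, 85], [93, 87, 87]]
[[139, 132, 136], [139, 132, 136], [139, 132, 137], [143, 136, 140], [148, 142, 153], [82, 109, 174], [35, 99, 199], [35, 100, 201], [32, 90, 181], [28, 83, 167], [29, 84, 168], [30, 84, 169], [28, 84, 169], [29, 83, 169], [28, 83, 169], [30, 85, 170], [29, 83, 168], [29, 84, 169], [30, 84, 169], [31, 84, 170], [30, 88, 179], [34, 97, 196], [35, 
[... 296 characters left out ...]
, 35, 38], [37, 34, 38], [39, 36, 40], [38, 36, 42], [35, 44, 75], [33, 68, 130], [30, 80, 159], [29, 83, 167], [28, 83, 168], [29, 84, 169], [28, 83, 168], [30, 84, 170], [27, 83, 168], [30, 83, 169], [30, 84, 169], [28, 84, 169], [29, 83, 169], [30, 84, 169], [29, 83, 169], [30, 84, 169], [28, 83, 166], [29, 80, 158], [31, 66, 127], [35, 44, 71], [37, 35, 39], [37, 34, 37], [38, 35, 38], [38, 36, 38], [41, 37, 40], [54, 49, 47], [78, 69, 62], [86, 75, 67], [87, 76, 68]]
212 [ 0.5962 -0.0499  0.3941] [ 0.583  -0.0508  0.3581]
216 [ 0.5942 -0.05    0.3941] [ 0.5805 -0.051   0.3581]
220 [ 0.5921 -0.0501  0.3941] [ 0.5779 -0.0512  0.3581]
272 [ 0.5642 -0.052   0.3941] [ 0.5428 -0.0536  0.3581]
```

Request:
send_rows --motion '[{"offset": [25,3,0],"delta_rot": [0,0,0]},{"offset": [55,7,0],"delta_rot": [0,0,0]},{"offset": [77.5,9,0],"delta_rot": [0,0,0]},{"offset": [77.5,9,-15],"delta_rot": [0,0,0]},{"offset": [77.5,9,-35],"delta_rot": [0,0,0]},{"offset": [77.5,9,-50],"delta_rot": [0,0,0]},{"offset": [77.5,9,-58],"delta_rot": [0,0,0]},{"offset": [77.5,9,-58],"delta_rot": [0,0,0]}]'

```text
time: 7.2
tool_pos: [0.6446, -0.0419, 0.3057]
tcp_rot: [-180.0, 0.0, 3.8]
contact_force: [-0.0, 0.6, -0.6]
grip_width: 0.111
grip_force: 15.0
```

```bash
python3 - <<'E'
from h import *
np.set_printoptions(precision=4,suppress=True)
s=r.read_state(); print(s['time'],s['tool_pos'],s['tcp_rot'],s['contact_force'])
c=cam('wrist')
im=r.read_camera('wrist'); np.savez('w3.npz',K=c[0],R=c[1],t=c[2]); cv2.imwrite('pics/w3.png',im)
print(proj(c,[.6446,-.0426,.306]),proj(c,[.6452,-.0426,.25]))
cv2.imwrite('pics/w3z.png',cv2.resize(im[170:290,180:340],None,fx=5,fy=5,interpolation=2))
E
```

```text
7.2 [ 0.6446 -0.0419  0.3057] [-179.9922    0.0364    3.8153] [-0.0016  0.5983 -0.6199]
[256.698 241.115] [256.4162 208.4389]
```

View pics/w3z.png

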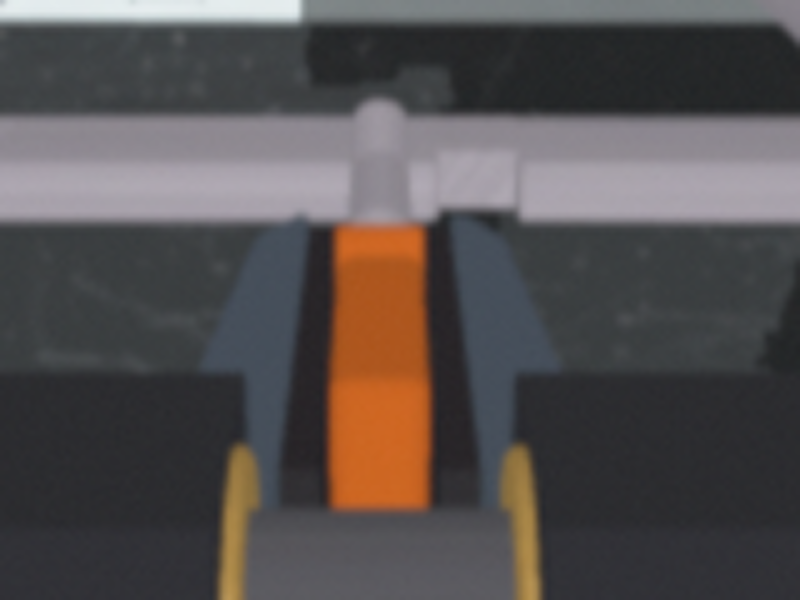

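Crop of the wrist view shows the notch at cols 267–284 (px), rail top rows 202–214, and the hook in line above the rail at col 256. The notch is 14 mm toward -y of the hook.

Request:
send_rows --motion '[{"offset": [0,0,-4],"delta_rot": [0,0,0]},{"offset": [0,0,-8],"delta_rot": [0,0,0]},{"offset": [0,0,-12],"delta_rot": [0,0,0]},{"offset": [0,0,-16],"delta_rot": [0,0,0]},{"offset": [0,0,-16],"delta_rot": [0,0,0]}]'

```text
time: 7.88
tool_pos: [0.6448, -0.0417, 0.2895]
tcp_rot: [-180.0, 0.0, 3.8]
contact_force: [1.0, 0.7, -1.4]
grip_width: 0.108
grip_force: 15.0
```

Request:
send_rows --motion '[{"offset": [0,0,-4],"delta_rot": [0,0,0]},{"offset": [0,0,-8],"delta_rot": [0,0,0]},{"offset": [0,0,-11],"delta_rot": [0,0,0]},{"offset": [0,0,-11],"delta_rot": [0,0,0]}]'

```text
time: 8.38
tool_pos: [0.6448, -0.0417, 0.2786]
tcp_rot: [-180.0, 0.0, 3.8]
contact_force: [-0.9, 0.8, -2.1]
grip_width: 0.112
grip_force: 15.0
```

Request:
send_rows --motion '[{"offset": [0,0,-4],"delta_rot": [0,0,0]},{"offset": [0,0,-8],"delta_rot": [0,0,0]},{"offset": [0,0,-11],"delta_rot": [0,0,0]},{"offset": [0,0,-12],"delta_rot": [0,0,0]},{"offset": [0,0,-12],"delta_rot": [0,0,0]}]'

```text
time: 9.0
tool_pos: [0.645, -0.0417, 0.2669]
tcp_rot: [-180.0, 0.0, 3.8]
contact_force: [-0.2, -0.7, -1.1]
grip_width: 0.109
grip_force: 15.0
```

Request:
send_rows --motion '[{"offset": [0,0,-1],"delta_rot": [0,0,0]},{"offset": [0,0,-1],"delta_rot": [0,0,0]},{"offset": [0,0,-2],"delta_rot": [0,0,0]},{"offset": [0,0,-2],"delta_rot": [0,0,0]}]'

```text
time: 9.5
tool_pos: [0.6449, -0.0417, 0.2648]
tcp_rot: [-180.0, 0.0, 3.8]
contact_force: [0.0, 0.1, -0.5]
grip_width: 0.107
grip_force: 15.0
```

Step down in half-millimetres until light contact.

Request:
send_rows --motion '[{"offset": [0,0,-0.5],"delta_rot": [0,0,0]},{"offset": [0,0,-1],"delta_rot": [0,0,0]},{"offset": [0,0,-1],"delta_rot": [0,0,0]}]'

```text
time: 9.88
tool_pos: [0.645, -0.0418, 0.264]
tcp_rot: [-180.0, -0.0, 3.8]
contact_force: [0.2, -0.5, -0.1]
grip_width: 0.111
grip_force: 15.0
```

Request:
send_rows --motion '[{"offset": [0,0,-0.5],"delta_rot": [0,0,0]},{"offset": [0,0,-0.5],"delta_rot": [0,0,0]}]'

```text
time: 10.12
tool_pos: [0.645, -0.0418, 0.2638]
tcp_rot: [180.0, -0.0, 3.8]
contact_force: [-2.1, 0.1, 4.4]
grip_width: 0.108
grip_force: 15.0
```

Request:
send_rows --motion '[{"offset": [0.1,-2,0],"delta_rot": [0,0,0]},{"offset": [0.25,-4,0],"delta_rot": [0,0,0]},{"offset": [0.4,-6,0],"delta_rot": [0,0,0]},{"offset": [0.55,-8,0],"delta_rot": [0,0,0]},{"offset": [0.65,-10,0],"delta_rot": [0,0,0]},{"offset": [0.65,-10,0],"delta_rot": [0,0,0]}]'

```text
time: 10.88
tool_pos: [0.6457, -0.0522, 0.2633]
tcp_rot: [180.0, -0.0, 3.8]
contact_force: [1.1, -2.1, 0.9]
grip_width: 0.109
grip_force: 15.0
```

Request:
send_rows --motion '[{"offset": [0.1,-2,0],"delta_rot": [0,0,0]},{"offset": [0.2,-3.5,0],"delta_rot": [0,0,0]},{"offset": [0.25,-4,0],"delta_rot": [0,0,0]},{"offset": [0.25,-4,0],"delta_rot": [0,0,0]}]'

```text
time: 11.38
tool_pos: [0.6458, -0.0558, 0.2633]
tcp_rot: [-180.0, 0.0, 3.8]
contact_force: [0.4, -0.4, -1.7]
grip_width: 0.107
grip_force: 15.0
```

Pressing force gone: over the notch. Lower.

Request:
send_rows --motion '[{"offset": [0,0,-1],"delta_rot": [0,0,0]},{"offset": [0,0,-2],"delta_rot": [0,0,0]},{"offset": [0,0,-2],"delta_rot": [0,0,0]}]'

```text
time: 11.75
tool_pos: [0.6458, -0.0557, 0.2613]
tcp_rot: [-180.0, 0.0, 3.8]
contact_force: [0.2, 0.4, -0.8]
grip_width: 0.11
grip_force: 15.0
```

Request:
send_rows --motion '[{"offset": [0,0,-1],"delta_rot": [0,0,0]},{"offset": [0,0,-2],"delta_rot": [0,0,0]},{"offset": [0,0,-2.5],"delta_rot": [0,0,0]},{"offset": [0,0,-2.5],"delta_rot": [0,0,0]}]'

```text
time: 12.25
tool_pos: [0.6458, -0.0558, 0.2589]
tcp_rot: [180.0, 0.0, 3.8]
contact_force: [0.5, 0.3, -0.6]
grip_width: 0.109
grip_force: 15.0
```

Request:
send_rows --motion '[{"offset": [0,0,-0.7],"delta_rot": [0,0,0]},{"offset": [0,0,-0.7],"delta_rot": [0,0,0]}]'

```text
time: 12.5
tool_pos: [0.6458, -0.0558, 0.2581]
tcp_rot: [-180.0, 0.0, 3.8]
contact_force: [1.1, 0.3, -1.4]
grip_width: 0.11
grip_force: 15.0
```

Request:
send_rows --grip 0.5 --motion '[{"offset": [0,0,0],"delta_rot": [0,0,0]},{"offset": [0,0,0],"delta_rot": [0,0,0]},{"offset": [0,0,0],"delta_rot": [0,0,0]},{"offset": [0,0,0],"delta_rot": [0,0,0]},{"offset": [0,0,0],"delta_rot": [0,0,0]},{"offset": [0,0,0],"delta_rot": [0,0,0]}]'

```text
time: 13.25
tool_pos: [0.6459, -0.0557, 0.2582]
tcp_rot: [180.0, -0.0, 3.8]
contact_force: [-0.1, -0.5, 0.1]
grip_width: 0.499
grip_force: 0.0
```

Request:
send_rows --motion '[{"offset": [0,0,10],"delta_rot": [0,0,0]},{"offset": [0,0,30],"delta_rot": [0,0,0]},{"offset": [0,0,60],"delta_rot": [0,0,0]},{"offset": [-10,0,75],"delta_rot": [0,0,0]},{"offset": [-40,0,80],"delta_rot": [0,0,0]},{"offset": [-70,0,80],"delta_rot": [0,0,0]},{"offset": [-80,0,80],"delta_rot": [0,0,0]},{"offset": [-80,0,80],"delta_rot": [0,0,0]}]'

```text
time: 14.25
tool_pos: [0.5657, -0.0558, 0.3385]
tcp_rot: [180.0, -0.0, 3.8]
contact_force: [0.5, 0.0, 0.1]
grip_width: 0.502
grip_force: 0.0
```

```bash
python3 - <<'E'
from h import *
s=r.read_state(); print(s['time'],s['tool_pos'])
c=cam('wrist')
im=r.read_camera('wrist'); np.savez('w4.npz',K=c[0],R=c[1],t=c[2]); cv2.imwrite('pics/w4.png',im)
S=r.read_camera('scene'); cv2.imwrite('pics/s4.png',S)
a=cv2.resize(im[60:200,160:360],(800,560),interpolation=2)
b=cv2.resize(S[120:240,205:285],(400,600),interpolation=2)[:560]
cv2.imwrite('pics/w4z.png',np.hstack([cv2.resize(a,(500,350)),b[:350,:300] if 0 else cv2.resize(b,(250,350))]))
E
```

```text
14.25 [ 0.56566493 -0.05579101  0.3385152 ]
```

View pics/w4z.png

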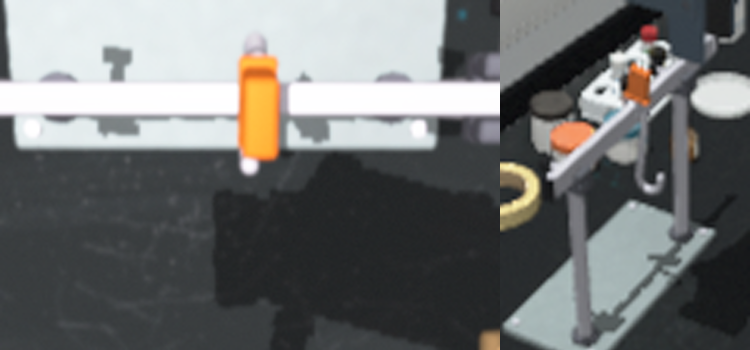

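The hook sits over the rail at the notch (wrist crop: tab at (258,110), exposed notch edge at (285,97)); the scene crop shows the shank with its curl bottom at (652,190). Its lean needs measuring, which I'll do numerically.

```bash
cat > m6.py <<'E'
from h import *
np.set_printoptions(precision=4,suppress=True,linewidth=220)
d=np.load('w4.npz');c=(d['K'],d['R'],d['t']);im=cv2.imread('pics/w4.png');S=cv2.imread('pics/s4.png');cs=cam('scene')
n=np.array([-np.sin(np.radians(3.8)),np.cos(np.radians(3.8)),0]);X=np.array([np.cos(np.radians(3.8)),np.sin(np.radians(3.8)),0]);O=np.array([.6462,-.0562,.244])
def pl(u,v):
    o,dd=ray(cs,u,v); p=o+dd*(((O-o)@n)/(dd@n)); return np.array([(p-O)@X,p[2]-O[2]])*1000
h=cv2.cvtColor(S,cv2.COLOR_BGR2HSV);m=cv2.inRange(h,(3,150,100),(16,255,255));z=np.zeros_like(m);z[138:158,240:258]=m[138:158,240:258]
ys,xs=np.where(z);P=np.array([pl(a,b) for a,b in zip(xs,ys)]);print('tab in hook plane mm: mean',P.mean(0),len(P)); 
for y in range(ys.min(),ys.max()+1):print(y,xs[ys==y].min(),xs[ys==y].max(),end='; ')
g=cv2.cvtColor(S,cv2.COLOR_BGR2GRAY);print();print('cols 244-263, rows 155-188')
for y in range(155,188):print(y,g[y,244:264])
for q in((249,160),(250,170),(253,181),(257,178)):print(q,pl(*q))
print('exp', [ (k,proj(cs,O+X*k[0]/1000+[0,0,k[1]/1000])) for k in((-11,-60),(-24,-101),(-37,-74),(3,-98))])
print(im[75:110,223].tolist())
E
python3 m6.py
```

```text
tab in hook plane mm: mean [-1.7057 24.2819] 72
140 247 247; 141 247 248; 142 247 250; 143 247 253; 144 246 252; 145 246 252; 146 246 251; 147 246 251; 148 245 251; 149 245 251; 150 245 251; 151 247 252; 152 249 252; 153 251 251; 
cols 244-263, rows 155-188
155 [221 225 194 133 113 110 111 117 115 192 212 153  74  46  46  45  84 113 120 120]
156 [223 191 132 109 119 113 124 123 102 191 152  73  43  44  45  44  90 114 120 119]
157 [186 130 110 111 116 111 133 126 134 124  74  43  42  43  45  46  95 115 122 120]
158 [127 111 110 110 111 109 131 123 122  75  46  43  44  45  44  44  96 116 121 120]
159 [111 110 111 111 118 123 133 124  78  48  45  44  43  45  45  44  95 115 121 119]
160 [110 111 110 119 130 124 132 122  75  44  45  44  44  43  46  43  94 116 121 120]
161 [110 110 112 114 106  98 126 122  73  44  43  43  44  42  44  42  96 116 121 121]
162 [111 103  96  85  67  88 124 122  72  42  42  43  43  42  43  46  97 116 121 120]
163 [101  85  72  67  86  99 124 115  68  44  45  43  41  43  42  48  97 115 121 120]
164 [116 112 109 120 131 119 124 109  64  44  44  43  43  43  44  51
[... 2193 characters left out ...]
5.461 , 180.7684])), ((-37, -74), array([258.7531, 175.3612])), ((3, -98), array([248.5005, 177.5759]))]
[[239, 238, 230], [238, 237, 230], [238, 237, 230], [238, 237, 229], [237, 236, 228], [237, 236, 228], [238, 237, 229], [238, 238, 230], [239, 238, 230], [239, 238, 231], [239, 238, 232], [240, 239, 232], [240, 238, 232], [240, 238, 232], [240, 238, 231], [239, 238, 231], [238, 236, 229], [235, 232, 229], [247, 243, 245], [254, 253, 254], [255, 254, 255], [255, 254, 255], [255, 254, 255], [255, 254, 255], [255, 254, 255], [255, 254, 254], [255, 254, 254], [255, 254, 254], [254, 253, 254], [252, 250, 252], [227, 220, 224], [165, 160, 159], [158, 156, 149], [210, 208, 197], [234, 233, 225]]
```

```bash
python3 -c "
from h import *
print(r.read_state()['joints'])"
```

```text
[-1.16408583e+01  1.82094903e+01  7.40106584e+01  3.11672531e-03
  8.77632692e+01  7.45382937e+01]
```

Request:
send_rows --motion '[{"offset": [-20,10,0],"delta_rot": [0,0,10]},{"offset": [-40,30,0],"delta_rot": [0,0,20]},{"offset": [-55,50,0],"delta_rot": [0,0,30]},{"offset": [-70,75,0],"delta_rot": [0,0,40]},{"offset": [-80,100,0],"delta_rot": [0,0,50]},{"offset": [-90,125,0],"delta_rot": [0,0,60]},{"offset": [-100,150,0],"delta_rot": [0,0,70]},{"offset": [-110,175,0],"delta_rot": [0,0,80]}]'

```text
time: 15.35
tool_pos: [0.4563, 0.1203, 0.338]
tcp_rot: [-180.0, -0.0, 84.2]
contact_force: [-0.1, -0.3, 0.6]
grip_width: 0.5
grip_force: 0.0
```

Request:
send_rows --motion '[{"offset": [-6,20,0],"delta_rot": [0,0,10]},{"offset": [-12,40,0],"delta_rot": [0,0,20]},{"offset": [-18,60,0],"delta_rot": [0,0,30]},{"offset": [-24,80,0],"delta_rot": [0,0,40]},{"offset": [-30,100,0],"delta_rot": [0,0,50]},{"offset": [-36,120,0],"delta_rot": [0,0,60]},{"offset": [-36,135,-10],"delta_rot": [0,0,70]},{"offset": [-36,145,-20],"delta_rot": [0,0,80]}]'

```text
time: 16.35
tool_pos: [0.4205, 0.2655, 0.3177]
tcp_rot: [180.0, 0.0, 164.2]
contact_force: [0.3, 0.1, 0.3]
grip_width: 0.503
grip_force: 0.0
```

Request:
send_rows --motion '[{"offset": [0,0,-10],"delta_rot": [0,0,10]},{"offset": [0,0,-20],"delta_rot": [0,0,20]},{"offset": [0,0,-20],"delta_rot": [0,0,20]},{"offset": [0,0,-20],"delta_rot": [0,0,20]}]'

```text
time: 16.85
tool_pos: [0.4203, 0.2645, 0.2985]
tcp_rot: [180.0, 0.0, -176.4]
contact_force: [-0.2, -0.2, 0.4]
grip_width: 0.503
grip_force: 0.0
```

```bash
python3 - <<'E'
from h import *
np.set_printoptions(precision=4,suppress=True)
s=r.read_state(); print(s['time'],s['tool_pos'],s['tcp_rot'],s['joints'])
c=cam('wrist'); print(-c[1].T@c[2])
im=r.read_camera('wrist'); np.savez('w5.npz',K=c[0],R=c[1],t=c[2]); cv2.imwrite('pics/w5.png',im)
h=cv2.cvtColor(im,cv2.COLOR_BGR2HSV); m=cv2.inRange(h,(105,140,50),(130,255,255))
for q in cv2.findContours(m,0,2)[0]:
    if cv2.contourArea(q)>30: print(cv2.contourArea(q),cv2.boundingRect(q),cv2.minAreaRect(q))
E
```

```text
16.85 [0.4203 0.2645 0.2985] [ 179.9949    0.0143 -176.4161] [ 25.2898  13.242   87.3291  -0.0006  79.4138 -68.294 ]
[0.3398 0.2597 0.4691]
2103.5 (232, 182, 52, 57) ((257.2704772949219, 208.9754180908203), (54.50252151489258, 50.8810920715332), 84.80557250976562)
```

```bash
python3 - <<'E'
from h import *
im=cv2.imread('pics/w5.png'); cv2.imwrite('pics/w5z.png',cv2.resize(im[130:250,180:340],None,fx=5,fy=5,interpolation=2))
E
```

```text
(no output)
```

View pics/w5z.png

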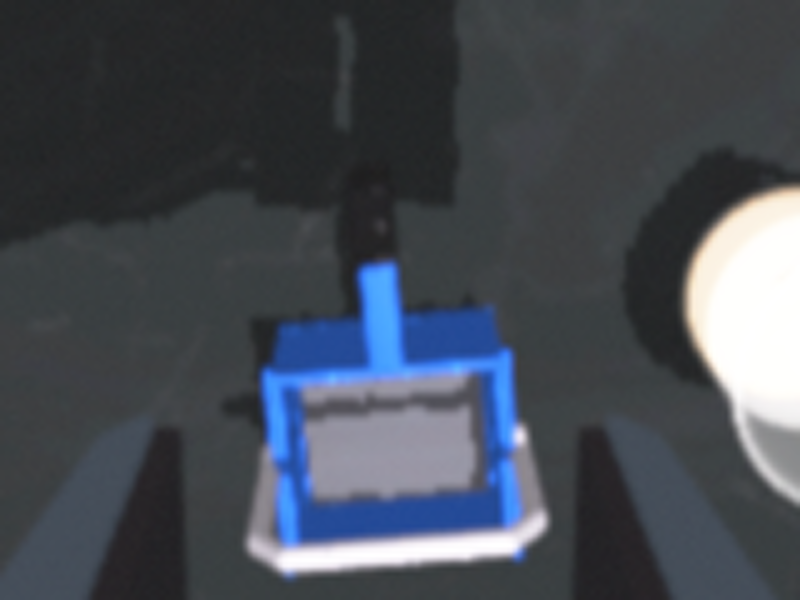

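Wrist crop (5x, origin 180,130) shows the pail rim's near edge from (263,375) to (510,352), the bail crossbar centred at (400,550), the stub end at (378,265) and the black grip at (345–395, 170–262). The beaker is on the right at x>690.

```bash
cat > m7.py <<'E'
from h import *
np.set_printoptions(precision=4,suppress=True)
d=np.load('w5.npz');c=(d['K'],d['R'],d['t'])
f=lambda u,v,z:onz(c,180+u/5-.4,130+v/5-.4,z)
ang=lambda a,b:np.degrees(np.arctan2(-(b-a)[0],(b-a)[1]))
a,b=f(263,373,.05),f(510,352,.05);print('rim',a,b,np.linalg.norm(a-b),ang(a,b))
a,b=f(270,558,.105),f(525,540,.105);print('bar',a,b,(a+b)/2,np.linalg.norm(a-b),ang(a,b))
a,b=f(262,545,.09),f(540,522,.09);print('bend',(a+b)/2,np.linalg.norm(a-b),ang(a,b))
e=f(378,265,.057);s0=f(386,360,.057);print('stub',e,s0,np.degrees(np.arctan2(*(s0-e)[1::-1])))
for v in(170,262):print('grip',v,f(345,v,.07),f(395,v,.07))
im=cv2.imread('pics/w5.png');g=cv2.cvtColor(im,cv2.COLOR_BGR2GRAY)
for y in range(160,186,2):print(y,g[y,240:268])
E
python3 m7.py
```

```text
rim [0.4842 0.2358 0.05  ] [0.4735 0.3045 0.05  ] 0.06948544419914776 8.796774332910037
bar [0.5145 0.2429 0.105 ] [0.5054 0.3068 0.105 ] [0.5099 0.2748 0.105 ] 0.06454143842765082 8.095015783896761
bend [0.5124 0.276  0.09  ] 0.07310956148131773 8.834097554633429
stub [0.4489 0.266  0.057 ] [0.4758 0.2699 0.057 ] 8.303634252656034
grip 170 [0.4208 0.2557 0.07  ] [0.42   0.2685 0.07  ]
grip 262 [0.4452 0.2571 0.07  ] [0.4444 0.2702 0.07  ]
160 [36 38 38 37 38 38 37 38 39 40 40 39 37 37 38 38 37 37 38 38 39 38 38 40
 37 36 38 38]
162 [38 38 38 37 37 37 39 38 40 41 40 37 36 34 37 34 35 35 37 38 38 38 39 37
 38 39 38 38]
164 [38 39 37 39 38 39 40 43 41 38 34 32 31 31 31 34 31 32 35 37 38 38 38 39
 38 38 36 39]
166 [37 39 39 39 39 42 44 44 39 36 33 32 31 33 34 35 35 34 37 38 38 38 39 37
 39 40 38 37]
168 [38 38 39 39 41 41 40 41 36 34 35 36 36 35 42 45 42 38 34 38 38 38 39 39
 36 37 36 37]
170 [39 38 39 39 41 40 43 42 39 35 36 38 38 39 37 37 37 36 40 50 53 52 52 49
 43 43 42 43]
172 [55 56 59 58 57 56 56 49 41 36 35 36 38 37 37 37 36 37 44 57 61 62 61 62
 61 60 60 60]
174 [69 72 71 68 63 63 57 46 39 36 34 37 38 38 43 53 57 43 42 54 62 62 62 61
 62 61 63 62]
176 [71 71 66 65 64 64 59 45 38 37 35 36 38 37 38 46 52 42 40 52 59 62 63 64
 62 62 62 62]
178 [67 64 62 63 63 63 59 45 40 38 36 37 36 37 37 38 36 36 40 49 59 62 62 64
 63 62 62 62]
180 [66 64 66 67 70 70 65 50 42 42 37 35 35 37 36 40 42 43 44 51 62 65 62 62
 61 62 62 62]
182 [66 64 65 65 66 65 64 59 46 39 37 39 47 57 64 75 85 90 86 66 62 66 63 62
 63 63 63 61]
184 [ 62  63  63  63  62  64  63  58  45  38  40  63 105 130 137 141 148 149
 131  89  64  62  63  63  63  63  62  62]
```

Request:
send_rows --motion '[{"offset": [5,0,-35],"delta_rot": [0,0,1.5]},{"offset": [10,-1,-85],"delta_rot": [0,0,3]},{"offset": [14.7,-1,-135],"delta_rot": [0,0,4.9]},{"offset": [14.7,-1,-180],"delta_rot": [0,0,4.9]},{"offset": [14.7,-1,-215],"delta_rot": [0,0,4.9]},{"offset": [14.7,-1,-240],"delta_rot": [0,0,4.9]},{"offset": [14.7,-1,-255],"delta_rot": [0,0,4.9]},{"offset": [14.7,-1,-260],"delta_rot": [0,0,4.9]}]'

```text
time: 17.9
tool_pos: [0.4347, 0.2633, 0.0379]
tcp_rot: [-180.0, -0.0, -171.3]
contact_force: [-0.6, -0.1, 0.2]
grip_width: 0.505
grip_force: 0.0
```

Request:
send_rows --grip 0 --squeeze 50 --motion '[{"offset": [0,0,0],"delta_rot": [0,0,0]},{"offset": [0,0,0],"delta_rot": [0,0,0]},{"offset": [0,0,0],"delta_rot": [0,0,0]},{"offset": [0,0,0],"delta_rot": [0,0,0]},{"offset": [0,0,0],"delta_rot": [0,0,0]},{"offset": [0,0,0],"delta_rot": [0,0,0]},{"offset": [0,0,0],"delta_rot": [0,0,0]},{"offset": [0,0,0],"delta_rot": [0,0,0]}]'

```text
time: 18.9
tool_pos: [0.4347, 0.2633, 0.0386]
tcp_rot: [180.0, 0.0, -171.3]
contact_force: [-1.0, -1.4, 6.1]
grip_width: 0.129
grip_force: 50.0
```

Request:
send_rows --motion '[{"offset": [0,0,3],"delta_rot": [0,0,0]},{"offset": [0,0,10],"delta_rot": [0,0,0]},{"offset": [0,0,25],"delta_rot": [0,0,0]},{"offset": [0,0,45],"delta_rot": [0,0,0]},{"offset": [0,0,65],"delta_rot": [0,0,0]},{"offset": [0,0,80],"delta_rot": [0,0,0]},{"offset": [0,0,85],"delta_rot": [0,0,0]},{"offset": [0,0,85],"delta_rot": [0,0,0]}]'

```text
time: 19.9
tool_pos: [0.4345, 0.2632, 0.1233]
tcp_rot: [180.0, 0.0, -171.3]
contact_force: [-0.7, 0.3, -2.3]
grip_width: 0.132
grip_force: 50.0
```

```bash
cat > m8.py <<'E'
from h import *
np.set_printoptions(precision=4,suppress=True,linewidth=200)
s=r.read_state(); print(s['time'],s['tool_pos'],s['tcp_rot'],s['contact_force'],s['moment'],s['joints'])
c=cam('wrist'); im=r.read_camera('wrist'); np.savez('w6.npz',K=c[0],R=c[1],t=c[2]); cv2.imwrite('pics/w6.png',im)
p=s['tool_pos']; y=np.radians(s['tcp_rot'][2]+180);X=np.array([np.cos(y),np.sin(y),0]);Y=np.array([-X[1],X[0],0]);Z=np.array([0,0,1])
O=p+X*.075-Z*.038
def P(x,yy,z):return proj(c,O+X*x+Y*yy+Z*z)
print('pred rim far/near edges',P(.03,-.033,.05),P(.03,.033,.05),P(-.03,-.033,.05),P(-.03,.033,.05),'bar',P(0,-.028,.105),P(0,.028,.105))
h=cv2.cvtColor(im,cv2.COLOR_BGR2HSV); m=cv2.inRange(h,(105,140,50),(130,255,255))
q=max(cv2.findContours(m,0,2)[0],key=cv2.contourArea);print(cv2.boundingRect(q),cv2.minAreaRect(q))
u=int(P(0,.010,.105)[0]);v=int(P(0,.010,.105)[1]);print(u,v,im[v-40:v+40:2,u].mean(1).round().astype(int))
E
python3 m8.py
```

```text
19.9 [0.4345 0.2632 0.1233] [ 179.9964    0.0134 -171.2779] [-0.6832  0.2756 -2.2613] [ 0.0832  0.0282 -0.06  ] [ 24.4697  25.7055  99.5921  -0.0002  54.6886 -74.2523]
pred rim far/near edges [204.2003 395.8943] [305.6613 396.0903] [199.6772 317.9904] [310.3656 318.1902] bar [193.28   454.1518] [316.072  454.4005]
(252, 301, 18, 21) ((264.41998291015625, 308.05999755859375), (26.200000762939453, 11.399999618530273), 53.13010025024414)
276 454 []
```

```bash
cat > m9.py <<'E'
from h import *
np.set_printoptions(precision=2,suppress=True,linewidth=200)
s=r.read_state(); c=cam('scene'); S=r.read_camera('scene'); cv2.imwrite('pics/s6.png',S)
p=s['tool_pos']; y=np.radians(s['tcp_rot'][2]+180);X=np.array([np.cos(y),np.sin(y),0]);Y=np.array([-X[1],X[0],0]);Z=np.array([0,0,1])
G=p+Z*.019
def P(x,yy,z,th=0):
    dx,dz=x+.075,z-.057; a,b=dx*np.cos(th)+dz*np.sin(th),dz*np.cos(th)-dx*np.sin(th)
    return proj(c,G+X*a+Y*yy+Z*b)
h=cv2.cvtColor(S,cv2.COLOR_BGR2HSV); m=cv2.inRange(h,(105,140,50),(130,255,255))
u,v=P(0,0,.025).astype(int); w=np.zeros_like(m); w[v-45:v+45,u-45:u+45]=m[v-45:v+45,u-45:u+45]
q=max(cv2.findContours(w,0,2)[0],key=cv2.contourArea);M=cv2.moments(q)
H=cv2.convexHull(q);print('obs',cv2.boundingRect(q),cv2.contourArea(H))
for th in(0,.05,.1,.2):
    pts=np.array([P(a,b,z,th) for a in(-.03,.03) for b in(-.033,.033) for z in(0,.05)],np.float32);B=cv2.convexHull(pts)
    print(th,pts.min(0),pts.max(0),'bar',P(0,-.028,.105,th),P(0,.028,.105,th),cv2.contourArea(B))
A=cv2.approxPolyDP(H,1.5,True)[:,0];print(A.tolist())
print('corners th0',[P(a,b,z).round(1).tolist() for a,b,z in((-.03,-.033,.05),(-.03,.033,.05),(.03,.033,.05),(.03,-.033,.05),(-.03,-.033,0),(-.03,.033,0),(.03,.033,0),(.03,-.033,0))])
g=cv2.cvtColor(S,cv2.COLOR_BGR2GRAY);a=P(0,0,.105);print(a)
for yy in range(int(a[1])-10,int(a[1])+16):print(yy,g[yy,int(a[0])-14:int(a[0])+15])
E
python3 m9.py
```

```text
obs (202, 257, 27, 28) 403.0
0 [202.71 248.15] [235.42 284.61] bar [222.76 238.44] [211.78 252.59] 812.3680887110531
0.05 [203.05 249.52] [236.37 285.51] bar [222.1 239.2] [211.13 253.33] 815.9319512650836
0.1 [203.47 250.92] [237.36 286.39] bar [221.5 240. ] [210.54 254.13] 818.3577147680335
0.2 [204.54 253.73] [239.41 288.07] bar [220.53 241.74] [209.59 255.85] 819.8421144322492
[[224, 284], [204, 276], [202, 264], [208, 257], [228, 275]]
corners th0 [[234.6, 255.1], [222.4, 272.2], [202.7, 264.6], [215.5, 248.1], [235.4, 267.5], [223.6, 284.6], [204.4, 277.0], [216.8, 260.5]]
[217.37 245.39]
235 [ 43  43  44  43  42  43  41  42  45  44  45  43  44  44  44  44  43  43  43  44  43  45  56  74  84  95 110 106  78]
236 [45 44 45 43 43 43 43 42 47 46 44 43 42 42 44 45 43 43 43 44 45 42 44 42 46 60 79 79 69]
237 [ 46  43  44  43  44  42  43  43  44  43  44  43  43  43  43  44  44  44  59 133  92  47  43  42  43  45  50  57  63]
238 [ 45  43  44  43  45  44  43  43  43  43  42  44  42  43  43  42  43  46 168 199 135  91  60  43  43  44  47  58  64]
239 [ 43  42  44  43  43  42  42  43  4
[... 1944 characters left out ...]
1 189 176 100  57  61  61  58  59  61  61  61  61  61  61  62  61  59  65  57  50  41  39]
256 [ 66  57  45  43  44  43 138 194 153  82  60  61  68  80  68  61  61  60  61  60  61  60  61  61  61  61  59  55  53]
257 [ 66  56  46  43  44  74 181 201 130  69  61  60  77 101  77  62  61  61  61  60  60  61  60  61  61  60  61  62  61]
258 [ 49  47  44  42  61  83 161 166 103  61  62  63  69  84  70  61  61  61  61  61  60  60  60  62  61  61  60  61  61]
259 [ 44  44  44  57  84  73 116 129  82  62  64  66  63  62  57  56  57  61  61  61  61  61  61  59  61  62  61  61  62]
260 [ 43  43  45  97  85  63  96 125  83  55  58  61  63  63  77  77  70  63  61  62  61  60  60  61  61  61  60  60  60]
```

Request:
send_rows --motion '[{"offset": [3,-15,0],"delta_rot": [0,0,-0.5]},{"offset": [8,-50,0],"delta_rot": [0,0,-1]},{"offset": [15,-95,0],"delta_rot": [0,0,-2]},{"offset": [23,-145,0],"delta_rot": [0,0,-3]},{"offset": [32,-195,-4],"delta_rot": [0,0,-4]},{"offset": [42,-245,-8],"delta_rot": [0,0,-4.9]},{"offset": [50,-285,-12],"delta_rot": [0,0,-4.9]},{"offset": [54,-310,-12],"delta_rot": [0,0,-4.9]}]'

```text
time: 21.0
tool_pos: [0.4882, -0.0493, 0.1106]
tcp_rot: [180.0, -0.1, -176.3]
contact_force: [0.0, 0.3, -1.3]
grip_width: 0.129
grip_force: 50.0
```

Request:
send_rows --motion '[{"offset": [1.5,-12,0],"delta_rot": [0,0,0]},{"offset": [1.5,-15.4,0],"delta_rot": [0,0,0]},{"offset": [1.5,-15.4,0],"delta_rot": [0,0,0]},{"offset": [1.5,-15.4,0],"delta_rot": [0,0,0]}]'

```text
time: 21.5
tool_pos: [0.4899, -0.0614, 0.1112]
tcp_rot: [180.0, -0.0, -176.1]
contact_force: [-0.4, 0.1, -1.9]
grip_width: 0.128
grip_force: 50.0
```

```bash
cat > m10.py <<'E'
from h import *
np.set_printoptions(precision=3,suppress=True,linewidth=220)
s=r.read_state(); c=cam('scene'); S=r.read_camera('scene'); cv2.imwrite('pics/s7.png',S); print(s['time'],s['tool_pos'],s['tcp_rot'],s['contact_force'])
a=np.radians(3.8);X=np.array([np.cos(a),np.sin(a),0]);Y=np.array([-X[1],X[0],0]);Z=np.array([0,0,1])
B=s['tool_pos']+X*.075+Z*.0667;O=np.array([.6462,-.0562,.244])
print('bail est',B,'rel hook',[(B-O)@X,(B-O)@Y,(B-O)@Z])
print('bar px',proj(c,B-Y*.028),proj(c,B),proj(c,B+Y*.028))
for th in(.08,.12,.16):
    f=lambda x,z:proj(c,O+X*(x*np.cos(th)-z*np.sin(th))/1000+Z*(x*np.sin(th)+z*np.cos(th))/1000)
    print(th,'tip',f(-37,-74),'curl under',f(-24,-105),'shank-85',f(-11,-85))
g=cv2.cvtColor(S,cv2.COLOR_BGR2GRAY)
for y in range(166,205):print(y,g[y,240:278])
E
python3 m10.py
```

```text
21.5 [ 0.49  -0.061  0.111] [ 179.993   -0.012 -176.12 ] [-0.412  0.11  -1.928]
bail est [ 0.565 -0.056  0.178] rel hook [np.float64(-0.08134786244830368), np.float64(0.005207799769108155), np.float64(-0.06608478322809874)]
bar px [274.142 173.863] [269.831 178.366] [265.396 182.998]
0.08 tip [257.174 175.48 ] curl under [253.305 181.333] shank-85 [250.249 175.218]
0.12 tip [256.366 175.486] curl under [252.211 181.069] shank-85 [249.367 174.932]
0.16 tip [255.549 175.458] curl under [251.114 180.763] shank-85 [248.486 174.612]
166 [109 129 150 162 164 162 150 151 138 123 120 114  62  39  42  41  40  42  43  44 103 115 118 117 122 110 105 127  79  41  41  42  42  40  43  41  41  41]
167 [140 157 169 172 173 170 159 159 147 123 118 108  59  30  40  41  42  41  41  47  99 114 118 118 121 102  82 127  83  41  42  41  42  43  42  43  42  42]
168 [161 167 168 170 171 168 164 164 149 123 116  99  51  33  41  41  41  41  42  46  98 113 118 118 115  93  72 126  83  42  41  41  40  43  44  43  42  42]
169 [156 165 166 167 168 167 163 166 147 123 116  82  46  41  42  41  43  42  45  46  99 114
[... 4895 characters left out ...]
 60 103 134 137 128  85  57  67  80  90  89  94  71  56  55  55  55]
201 [173 172 174 173 172 172 171 171 171 172 171 171 143 131 130 129 116  81  67  68  66  66  92 120 129 114  79  58  57  61  62  70  85  66  54  55  55  55]
202 [172 174 176 173 173 171 172 172 172 172 171 171 116  88  87  88  82  69  67  68  68  68  72  85  97  81  69  66  61  59  60  57  65  59  56  55  56  56]
203 [173 174 174 172 172 172 172 172 172 170 170 169 149 144 143 106  81  70  67  67  68  67  67  62  59  59  65  67  65  61  58  53  61  58  56  55  56  55]
204 [173 173 173 173 172 172 173 172 172 171 171 169 171 171 144 103  82  69  67  68  68  67  68  62  60  60  65  68  68  64  64  57  61  57  55  56  56  56]
```

Request:
send_rows --motion '[{"offset": [6,0,0],"delta_rot": [0,0,0]},{"offset": [16,0,0],"delta_rot": [0,0,0]},{"offset": [28,0,0],"delta_rot": [0,0,0]},{"offset": [40,-0.6,0],"delta_rot": [0,0,0]},{"offset": [51,-1,0],"delta_rot": [0,0,0]},{"offset": [60,-1.2,0],"delta_rot": [0,0,0]},{"offset": [65,-1.2,0],"delta_rot": [0,0,0]},{"offset": [67,-1.2,0],"delta_rot": [0,0,0]}]'

```text
time: 22.55
tool_pos: [0.5571, -0.0633, 0.1111]
tcp_rot: [180.0, -0.0, -176.2]
contact_force: [-0.4, -0.9, -1.5]
grip_width: 0.127
grip_force: 50.0
```

Request:
send_rows --motion '[{"offset": [0,0,0],"delta_rot": [0,0,0]},{"offset": [0,0,-3],"delta_rot": [0,0,0]},{"offset": [0,0,-6],"delta_rot": [0,0,0]},{"offset": [0,0,-10],"delta_rot": [0,0,0]},{"offset": [0,0,-10],"delta_rot": [0,0,0]},{"offset": [0,0,-10],"delta_rot": [0,0,0]}]'

```text
time: 23.3
tool_pos: [0.557, -0.0633, 0.1012]
tcp_rot: [180.0, -0.0, -176.2]
contact_force: [0.3, 0.4, -1.1]
grip_width: 0.125
grip_force: 50.0
```

```bash
sed -i 's/range(166,205)/range(164,186)/; s/240:278/238:272/; s/s7.png/s8.png/' m10.py; python3 m10.py
```

```text
23.3 [ 0.557 -0.063  0.101] [ 179.999   -0.003 -176.175] [ 0.327  0.439 -1.056]
bail est [ 0.632 -0.058  0.168] rel hook [np.float64(-0.014427610761868733), np.float64(-0.0012014220508361833), np.float64(-0.07608278469068863)]
bar px [257.457 169.307] [253.036 173.624] [248.492 178.06 ]
0.08 tip [257.174 175.48 ] curl under [253.305 181.333] shank-85 [250.249 175.218]
0.12 tip [256.366 175.486] curl under [252.211 181.069] shank-85 [249.367 174.932]
0.16 tip [255.549 175.458] curl under [251.114 180.763] shank-85 [248.486 174.612]
164 [107 108 106 108 108 115 113 111 107 117 129 117 122 105  62  44  42  41  41  41  42  50  95 114 118 117  88  65  47  25  19  19  20  19]
165 [107 107 109 110 117 133 142 142 139 144 138 126 122 106  59  40  41  41  41  42  41  48  99 115 119 112  81  64  46  24  19  20  18  19]
166 [107 107 110 129 150 162 165 162 151 152 138 124 120 113  61  39  41  42  41  41  42  44 103 115 118 108  76  62  45  23  18  18  19  16]
167 [107 116 140 158 169 172 173 171 161 159 148 123 117 109  59  32  39  41  42  42  42  46 100 114 118  93  59  53  42  46  36  24  17 
[... 1860 characters left out ...]
 42  42  42  41  44  42  42 119 183 126  62  51  42  39  37  40  44  49  51  55  59  58  59  59  58  56  58  59  59  58  56  58  59]
182 [ 42  43  43  43  42  42  42  42 122 154 102  66  62  56  54  50  44  40  38  39  44  50  51  56  59  56  81  75  63  57  91  73  59  58]
183 [ 41  42  42  41  43  42  41  40  98 121  83  64  64  66  64  61  56  51  49  41  38  38  39  45  50  50  76  71  61  57  85  71  60  53]
184 [ 41  42  41  42  41  41  42  61 105 121  82  60  63  64  64  63  63  60  61  57  50  43  40  38  38  43  46  50  55  59  59  57  53  41]
185 [ 40  42  41  41  40  43  63  70 106 123  80  58  61  62  63  63  63  63  62  63  60  57  55  52  44  39  37  39  44  48  51  47  39  39]
```

Request:
send_rows --motion '[{"offset": [0,0,-3],"delta_rot": [0,0,0]},{"offset": [0,0,-6],"delta_rot": [0,0,0]},{"offset": [0,0,-9],"delta_rot": [0,0,0]},{"offset": [0,0,-12],"delta_rot": [0,0,0]},{"offset": [0,0,-12],"delta_rot": [0,0,0]}]'

```text
time: 23.98
tool_pos: [0.5569, -0.0633, 0.0889]
tcp_rot: [180.0, -0.0, -176.2]
contact_force: [0.4, -0.1, -2.0]
grip_width: 0.13
grip_force: 50.0
```

Request:
send_rows --motion '[{"offset": [0,0,-2],"delta_rot": [0,0,0]},{"offset": [0,0,-4],"delta_rot": [0,0,0]},{"offset": [0,0,-5],"delta_rot": [0,0,0]},{"offset": [0,0,-5],"delta_rot": [0,0,0]}]'

```text
time: 24.48
tool_pos: [0.557, -0.0634, 0.0842]
tcp_rot: [-180.0, -0.0, -176.2]
contact_force: [0.2, 0.1, -1.9]
grip_width: 0.13
grip_force: 50.0
```

Request:
send_rows --motion '[{"offset": [0,0,-1],"delta_rot": [0,0,0]},{"offset": [0,0,-2],"delta_rot": [0,0,0]},{"offset": [0,0,-2],"delta_rot": [0,0,0]}]'

```text
time: 24.85
tool_pos: [0.557, -0.0633, 0.0821]
tcp_rot: [180.0, -0.0, -176.2]
contact_force: [-0.4, 0.6, -2.6]
grip_width: 0.125
grip_force: 50.0
```

Request:
send_rows --motion '[{"offset": [0,0,-1],"delta_rot": [0,0,0]},{"offset": [0,0,-2],"delta_rot": [0,0,0]},{"offset": [0,0,-2],"delta_rot": [0,0,0]}]'

```text
time: 25.22
tool_pos: [0.5579, -0.0635, 0.0807]
tcp_rot: [-180.0, 0.1, -176.2]
contact_force: [0.4, 0.1, 5.2]
grip_width: 0.127
grip_force: 50.0
```

Request:
send_rows --motion '[{"offset": [1,0,0.5],"delta_rot": [0,0,0]},{"offset": [2,0.1,0.8],"delta_rot": [0,0,0]},{"offset": [3,0.2,0.7],"delta_rot": [0,0,0]},{"offset": [4,0.2,0.6],"delta_rot": [0,0,0]},{"offset": [5,0.3,0.5],"delta_rot": [0,0,0]},{"offset": [5,0.3,0.5],"delta_rot": [0,0,0]}]'

```text
time: 25.98
tool_pos: [0.5621, -0.0631, 0.0807]
tcp_rot: [-180.0, 0.0, -176.2]
contact_force: [0.2, -0.8, 3.1]
grip_width: 0.129
grip_force: 50.0
```

Request:
send_rows --motion '[{"offset": [1,0.1,0],"delta_rot": [0,0,0]},{"offset": [2,0.1,0],"delta_rot": [0,0,0]},{"offset": [3,0.2,0],"delta_rot": [0,0,0]},{"offset": [3,0.2,0],"delta_rot": [0,0,0]}]'

```text
time: 26.48
tool_pos: [0.5651, -0.0628, 0.0807]
tcp_rot: [-180.0, -0.0, -176.2]
contact_force: [-0.0, -0.6, 1.1]
grip_width: 0.126
grip_force: 50.0
```

Request:
send_rows --motion '[{"offset": [1,0.1,0],"delta_rot": [0,0,0]},{"offset": [2,0.1,0],"delta_rot": [0,0,0]},{"offset": [3,0.2,0],"delta_rot": [0,0,0]},{"offset": [3,0.2,0],"delta_rot": [0,0,0]}]'

```text
time: 26.98
tool_pos: [0.5681, -0.0626, 0.0807]
tcp_rot: [180.0, -0.0, -176.2]
contact_force: [0.1, 0.2, -0.1]
grip_width: 0.13
grip_force: 50.0
```

```bash
sed -i 's/s8.png/s9.png/; s/range(164,186)/range(156,178)/' m10.py; python3 m10.py
```

```text
26.975 [ 0.568 -0.063  0.081] [ 179.999   -0.006 -176.176] [ 0.064  0.176 -0.084]
bail est [ 0.643 -0.058  0.147] rel hook [np.float64(-0.0033837308841517654), np.float64(-0.0012389353251456338), np.float64(-0.09664158800271783)]
bar px [254.725 173.316] [250.321 177.634] [245.796 182.07 ]
0.08 tip [257.174 175.48 ] curl under [253.305 181.333] shank-85 [250.249 175.218]
0.12 tip [256.366 175.486] curl under [252.211 181.069] shank-85 [249.367 174.932]
0.16 tip [255.549 175.458] curl under [251.114 180.763] shank-85 [248.486 174.612]
156 [141 123 133 158 195 218 220 187 129 107 116 109 111 116 117 190 149  70  41  47  33  20  17  23  35  63  89  85  75  74  75  76  66  73]
157 [134 134 169 198 218 217 182 127 109 109 113 108 126 121 107 114  72  41  42  45  38  25  17  20  18  43  73  77  88  94 110 116 113 115]
158 [150 171 204 221 204 172 123 109 109 109 109 109 132 123  86  53  44  43  41  44  44  31  20  18  20  17  17  36  63  72  87  94  95  94]
159 [191 212 221 204 156 117 108 108 108 109 116 116 129 119  73  44  44  43  43  43  45  41  39  26  17  19  17  20  18  19  18  18  
[... 1863 characters left out ...]
 45  45  43  42  43  42  52 115 121  87  52  42  42  45  84 101  92  62  44  40  37  33  31  34  32  47  70  80  85  78  76  51  26]
174 [ 42  43  42  43  43  44  44  62 120 121  74  43  42  46  87 113 106 106  79  49  37  33  30  34  35  35  32  41  54  77  82  83  68  44]
175 [ 41  42  43  43  46  45  44  63 120 119  71  42  46  84 113 114  91 105  90  52  33  33  30  43  45  37  34  34  34  38  48  52  51  43]
176 [ 41  40  41  45  48  45  43  59 121 122  80  52  86 113 107 116 109 102  81  51  34  30  50  79  68  42  41  44  37  33  34  34  32  34]
177 [ 43  45  43  47  46  43  43  49 118 150 144 108 104  98 103 117 107  82  59  41  34  50  84  85  61  38  40  46  55  67  52  37  35  33]
```

Request:
send_rows --grip 0.35 --motion '[{"offset": [0,0,0],"delta_rot": [0,0,0]},{"offset": [0,0,0],"delta_rot": [0,0,0]},{"offset": [0,0,0],"delta_rot": [0,0,0]},{"offset": [0,0,0],"delta_rot": [0,0,0]},{"offset": [0,0,0],"delta_rot": [0,0,0]},{"offset": [0,0,0],"delta_rot": [0,0,0]}]'

```text
time: 27.78
tool_pos: [0.568, -0.0627, 0.0807]
tcp_rot: [-180.0, -0.0, -176.2]
contact_force: [0.2, -0.6, -0.9]
grip_width: 0.353
grip_force: 0.0
```

```bash
cat > m11.py <<'E'
from h import *
np.set_printoptions(precision=3,suppress=True,linewidth=220)
c=cam('scene')
for k in range(2):
    S=r.read_camera('scene');s=r.read_state()
    h=cv2.cvtColor(S,cv2.COLOR_BGR2HSV); m=cv2.inRange(h,(105,140,50),(130,255,255)); w=np.zeros_like(m); w[160:240,215:290]=m[160:240,215:290]
    q=max(cv2.findContours(w,0,2)[0],key=cv2.contourArea);H=cv2.convexHull(q);M=cv2.moments(q)
    print(s['time'],s['contact_force'],s['grip_width'],cv2.boundingRect(q),M['m10']/M['m00'],M['m01']/M['m00'],cv2.approxPolyDP(H,1.5,True)[:,0].tolist())
cv2.imwrite('pics/s10.png',S)
a=np.radians(3.8);X=np.array([np.cos(a),np.sin(a),0]);Y=np.array([-X[1],X[0],0]);Z=np.array([0,0,1])
B=np.array([.6462,-.0562,.244])+X*-.0034+Z*-.0966-Z*.105
for th in(0,.1):
    R=lambda x,y,z:proj(c,B+Z*.105+X*(x*np.cos(th)+(z-.105)*np.sin(th))+Y*y+Z*((z-.105)*np.cos(th)-x*np.sin(th))).round(1).tolist()
    print(th,[R(x,y,z) for x,y,z in((-.03,.033,0),(.03,.033,0),(.03,.033,.05),(-.03,.033,.05),(-.03,-.033,.05))])
E
python3 m11.py
```

```text
27.825 [ 0.676  0.187 -0.246] 0.35048568200510405 (238, 189, 24, 21) 249.34123222748815 200.74802527646128 [[261, 197], [260, 202], [251, 209], [239, 204], [238, 193], [243, 189]]
27.875 [-0.154 -0.879  1.12 ] 0.3487841243092454 (238, 189, 24, 21) 249.40392156862742 200.73254901960783 [[261, 197], [260, 202], [251, 209], [239, 204], [238, 194], [243, 189]]
0 [[253.2, 210.4], [238.4, 204.6], [237.8, 193.3], [252.9, 199.0], [263.1, 188.4]]
0.1 [[255.8, 210.6], [241.0, 206.2], [239.2, 194.4], [254.3, 198.8], [264.4, 188.1]]
```

Pail hangs upright and still. Retreat straight back.

Request:
send_rows --motion '[{"offset": [-6,-0.4,0],"delta_rot": [0,0,0]},{"offset": [-16,-1.1,0],"delta_rot": [0,0,0]},{"offset": [-28,-1.9,0],"delta_rot": [0,0,0]},{"offset": [-42,-2.8,0],"delta_rot": [0,0,0]},{"offset": [-56,-3.7,0],"delta_rot": [0,0,10]},{"offset": [-70,-4.6,15],"delta_rot": [0,0,0]},{"offset": [-80,-5,30],"delta_rot": [0,0,0]},{"offset": [-80,-5,40],"delta_rot": [0,0,0]}]'

```text
time: 28.88
tool_pos: [0.4876, -0.0677, 0.1218]
tcp_rot: [-180.0, 0.0, -176.0]
contact_force: [0.1, 0.1, -0.2]
grip_width: 0.347
grip_force: 0.0
```

Request:
send_rows --motion '[{"offset": [0,0,0],"delta_rot": [0,0,0]},{"offset": [0,0,0],"delta_rot": [0,0,0]},{"offset": [0,0,0],"delta_rot": [0,0,0]},{"offset": [0,0,0],"delta_rot": [0,0,0]},{"offset": [0,0,0],"delta_rot": [0,0,0]},{"offset": [0,0,0],"delta_rot": [0,0,0]},{"offset": [0,0,0],"delta_rot": [0,0,0]},{"offset": [0,0,0],"delta_rot": [0,0,0]}]'

```text
time: 29.88
tool_pos: [0.488, -0.0677, 0.1207]
tcp_rot: [-180.0, 0.0, -176.2]
contact_force: [0.6, -0.2, -0.2]
grip_width: 0.35
grip_force: 0.0
```

```bash
sed -i 's/range(2)/range(8)/' m11.py; python3 m11.py
```

```text
29.925 [0.369 0.459 0.152] 0.3462704112919314 (238, 183, 30, 27) 251.8641304347826 196.57518115942025 [[248, 183], [263, 189], [267, 197], [253, 209], [239, 203], [238, 193]]
29.975 [-0.398  0.188  0.975] 0.3468131673398074 (238, 183, 30, 27) 251.85798281320666 196.5753052917232 [[248, 183], [263, 189], [267, 197], [253, 209], [239, 203], [238, 193]]
30.025 [-0.265  0.366 -0.086] 0.3501756000795013 (238, 183, 30, 27) 251.8483197093551 196.61534968210717 [[248, 183], [263, 189], [267, 197], [253, 209], [239, 204], [238, 193]]
30.075 [-0.425 -0.084  1.207] 0.3529492158599923 (238, 183, 30, 27) 251.8550724637681 196.61367753623188 [[248, 183], [263, 189], [267, 197], [253, 209], [239, 204], [238, 193]]
30.125 [ 0.999  0.753 -0.316] 0.34912078088564347 (238, 183, 30, 27) 251.891016871865 196.6046511627907 [[248, 183], [263, 189], [267, 197], [253, 209], [239, 203], [238, 193]]
30.175 [ 0.067 -0.701 -0.549] 0.3524571947226985 (238, 183, 30, 27) 251.84101174345076 196.58491418247513 [[248, 183], [263, 189], [267, 197], [253, 209], [239, 204], [238, 193]]
30.225 [ 0.025  0.575 -0.695] 0.35012534923117916 (238, 183, 30, 27) 251.86639492753622 196.58378623188403 [[248, 183], [263, 189], [267, 197], [253, 209], [239, 204], [238, 193]]
30.275 [-0.09  -0.839  0.313] 0.3494567868383889 (238, 183, 30, 27) 251.8725623582766 196.58367346938775 [[248, 183], [263, 189], [267, 197], [253, 209], [239, 204], [238, 193]]
0 [[253.2, 210.4], [238.4, 204.6], [237.8, 193.3], [252.9, 199.0], [263.1, 188.4]]
0.1 [[255.8, 210.6], [241.0, 206.2], [239.2, 194.4], [254.3, 198.8], [264.4, 188.1]]
```

```bash
python3 -c "
from workcell import r
print(r.sign_off())"
```

```text
the job is handed in; nothing more can be done
None
```

The hook is in the rail's notch and the pail hangs by its bail in the lower curl, upright and still with the gripper clear; I handed the job in at about 30 s, but the sign-off returned no verdict.

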